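# Drag a drying tray out of a deep rack with a pull hook

### The arm

A 6-joint arm with a two-finger parallel gripper is mounted at the origin on the work surface. World frame = base frame: x ahead of the robot, y to its left, z up, the work surface at z = 0. Lengths are in m, angles in rad, forces in N, time in s.
With the tool pointing down it reaches from about 0.35 to 0.8 m from the base axis. Payload 7.3 kg.
Tool frame: the origin (TCP) lies midway between the tips of the shut fingers; the grasp point (between the pads) lies 19 mm behind it; z points along the fingers, y is the line along which they close (so a half turn about z gives the same grasp; the last joint's range is limited). The gripper opens to 85 mm and grips with 20 to 120 N. Pads are 22 mm wide; open, the fingers measure 114 mm over their backs; the gripper's body (76 mm by 85 mm) begins 54 mm behind the grasp point. The pads swing forward as they close: fully open they stand 13 mm farther back than shut.
Start: joints at [-1.344, 0.342, 1.524, -0, 1.275, -0.146], TCP at [0.191, -0.489, 0.231] pointing down, gripper open.
Joint ranges: [-2.53, 2.53], [-0.77, 2.02], [0.04, 2.7], [-1, 4.14], [0.28, 2.66], [-3.11, 3.11]. Speed limits (rad/s): [2.57, 2.57, 3.14, 3.14, 3.14, 3.14].

### API

Orientations are given as a rotation vector (axis times angle).
In Python, from rig import r, eyes, hand_in gives the robot as it stands.
- The arm moves only by the shell command python3 -m handwheel 'ROWS' [FORCE]. ROWS is a JSON object of lists of equal length, an entry for each row: "claw": the opening, from -1 (shut) to 1 (fully open); "slide": the shift along the tool's x, y, z in m, a list of three; "rot": the turn, a rotation vector about the tool's x, y, z in degrees, a list of three. In form: {"claw": [claw, ...], "slide": [[tx, ty, tz], ...], "rot": [[ax, ay, az], ...]}. A call has exactly 10 rows; each row shifts and turns the commanded pose from where the row before left it, along the tool's axes as they then stand; what a row does not reach is not made up. A row lasts 1/8 s, in which the tool goes at most 62.5 mm and 10.7 degrees, less where a joint would pass 70% of its speed; a pose out of reach is approached as far as the arm can. A call is refused whole if a number of a shift passes 0.0625 or a number of a turn 10.7, either way. A call with a gripper value outside its range is refused whole. The fingers move at their own pace and stop on an object; FORCE is the grip in N (left out, the last holds). Time passes only in rows, so rows that do not move let the fingers close, or fill a call up. It gives the time, the measured TCP pose, the force, the opening and the grip force at its end, in the units of the state.
- r.get_obs(): the state, without advancing time (a new reading comes with each control period).
- eyes.snapshot(name): name is "side" or "top"; returns a dict with "image" (420x560x3 uint8, red, green, blue), "range_z" (420x560 float32, m along the optical axis (not along the pixel's ray), 0 where there is no reading), "vfov" (degrees; the focal length in pixels is half the picture's height over the tangent of half this angle, whatever the lens; pixels are square), "cx", "cy" (the principal point, pixels), "cam_to_world" (4x4, takes a point from camera to world coordinates). Camera axes: x right, y down, z forward; pixel columns grow to the right and rows downward; lengths in m; the calibration is good to about 2 mm. A picture is of the moment at which its call begins.
- hand_in(): hands the job in; it is judged then, once.
Trained networks look in a picture, given as the dict that the camera call returned (one of the last four; its "shot" number tells which), for a name from the list of things; names that differ only in an ending like _2 or _b are one class to them, and where a whole thing is asked for, a point or a joint stands for the part that bears it (a point fixed in the world has none). Each returns a list of dicts, best first, with "confidence" (0 to 1); they miss things now and then, are a little off and sometimes report something else, mostly with a low value. They report only what shows in the picture. A call takes as long as a camera call. They do not tell look-alikes from the thing itself.
- eyes.trace(picture, target): "mask" (420x560 bool, what is visible of it) and "location" ([column, row] as shares, 0 to 1, of the picture: columns of its width, rows of its height, amid what is visible of it).
- eyes.mark_of(picture, target): "location" ([column, row] as shares, 0 to 1, of the picture: columns of its width, rows of its height: a listed point, or the origin of a listed thing).
The state is a dict: "time_s": time; "joint_positions": joint angles; "dq": joint speeds; "joint_efforts": joint torques, N m; "ee_pos": TCP position; "orientation": TCP orientation; "force": force on the tool from outside, world axes, zero at the start; "wrist_torque": the same for the moment, N m; "grip_width": finger opening in m; "finger_force": force on a finger pad.
Only numpy, scipy, OpenCV 4.12 (cv2) and the standard library are available. Lean on these libraries where they do the work, as an engineer would, in place of code of your own. Each camera call takes 0.05 s, during which the arm holds its last target. There are 200 camera calls.

### The job

Take the wooden-handled pull hook from its blue mat, hook it over the front lip of the tray deep in the drying rack and drag the tray gently forward until its front sits squarely and firmly against both red stops near the rack's mouth; hold it pressed there with a steady pull of about 10 N for a second, never pulling with more than 20 N, and touch neither tray nor vase with the fingers. Then unhook and stand the hook back on its blue mat as it was and let go, with the tray still home against the stops, the vase standing in it and the jars left alone.

Things in the scene. Friction and masses are not known exactly. Their poses are not given: they have to be found in the camera images.
- hook: Pull hook, 160 g, standing on its mat. Upright pale wood grip block 60 (x) x 24 (y) x 54 (z) mm; origin: centre of its underside. A steel rod, 8.4 mm thick, runs from it along +x, axis 34 mm above the underside, to x = 175 mm; there an 8 mm round tip points down to the underside's level (30 mm clear below the rod). Grip the block across y from above, with 60 N or more so that it does not turn.
- hook_tip (a point): Lower end of the hook's tip, at x 175, y 0, z 0 mm in the hook's frame.
- tray: Loose wooden tray, 150 (x) x 180 (y) x 48 (z) mm outside, open on top, walls 8 mm, floor 8 mm thick. Origin at the centre of its underside; at yaw 0 its front faces -x towards the robot. It slides on the rack's base board between low side guides with 8 mm of play each side. 0.4 to 0.9 kg, friction differs from run to run: dragging takes some 1 to 8 N.
- lip (a point): Middle of the top outer edge of the tray's front wall (48 mm above the tray's underside); the 8 mm thick wall lies on its +x side. Behind the wall the tray is empty for at least 40 mm.
- corner_left (a point): Left (+y) end of the tray's front face, 24 mm above its underside.
- corner_right (a point): Right (-y) end of the tray's front face, 24 mm above its underside.
- rack: Fixed drying rack: plywood base board 290 (x) x 250 (y) x 12 (z) mm, roof of rigid black wires (30 mm apart, nothing reaches through) 165 to 175 mm above the table on four corner posts. Origin: middle of the base board's front edge (the mouth), on the table; x runs into the rack, away from the robot. The mouth is open 225 mm wide up to the roof, which starts at x = 2 mm.
- vase: Yellow papier-mache vase standing loose in the rear half of the tray, 56 mm wide at the foot, 80 mm tall, 150 g; origin at the centre of its foot. Fragile.
- mat: Fixed blue mat of the hook, 260 (x) x 100 (y) x 4 (z) mm, left or right of the rack's front; origin at the centre of its underside.
- jar_pink: Pink jar with a wooden lid, 82 mm wide, 104 mm tall, on a plywood board on the other side; origin at the centre of its foot. Leave alone.
- jar_white: White jar, otherwise the same as the pink one. Leave alone.
- mouth (a point): Middle of the mouth, on the base board. Behind it, at y = +70 and -70 mm, two rigid red stops, 12 (x) x 24 (y) x 42 (z) mm, stand on the board; the hook passes between them. They are clamped side by side at a depth that differs each time and is not measured: their inner faces, which meet the tray's front, lie 20 to 45 mm in from the mouth (x). Find them by feel or by sight.
There are look-alikes about, which are no part of the job. Leave any black look-alike of the vase alone.

How it is judged:
By the outcome, as a careful person would: the job done as asked, in the order asked, and still so for the second after the job is handed in, with the robot touching nothing.
It also fails if it takes over 72 s, if anything falls off the work surface, if the arm or the gripper's body presses on something with over 40 N, if the wrist force passes 120 N, or if a joint passes its speed limit or range.

## Working session

There is one attempt and no reset: what is moved stays moved. The work goes in short steps, Python scripts to look and compute and a shell command to move; the robot and the scene stay as the last step left them, time stands still between calls to the robot, and variables do not carry over. Pictures are saved under pics/ and viewed, at most 10 in all, crops included, and the job is handed in when it is done.

```bash
mkdir -p pics; cat > h.py <<'E'
import numpy as np, cv2
from rig import r, eyes, hand_in
from scipy.spatial.transform import Rotation as R
def ray(p,loc):
    h,w=p["image"].shape[:2]; f=h/2/np.tan(np.radians(p["vfov"])/2)
    u=np.array(loc)*[w,h]; d=np.array([(u[0]-p["cx"])/f,(u[1]-p["cy"])/f,1]); T=np.array(p["cam_to_world"])
    return u,T[:3,3],T[:3,:3]@d
def onz(p,loc,z):
    u,o,d=ray(p,loc); return o+d*(z-o[2])/d[2]
def cloud(p):
    h,w=p["image"].shape[:2]; f=h/2/np.tan(np.radians(p["vfov"])/2)
    v,u=np.mgrid[:h,:w]; z=p["range_z"]; T=np.array(p["cam_to_world"])
    c=np.stack([(u+.5-p["cx"])/f*z,(v+.5-p["cy"])/f*z,z],-1)@T[:3,:3].T+T[:3,3]
    c[z<=0]=np.nan; return c
def save(p,n): cv2.imwrite("pics/"+n,cv2.cvtColor(p["image"],cv2.COLOR_RGB2BGR))
def st():
    o=r.get_obs(); Rm=R.from_rotvec(o["orientation"]).as_matrix()
    print("t",round(o["time_s"],2),"p",np.round(o["ee_pos"],4),"tx",np.round(Rm[:,0],3),"ty",np.round(Rm[:,1],3),"tz",np.round(Rm[:,2],3),"F",np.round(o["force"],2),"w",o["grip_width"],"ff",o["finger_force"])
E
python3 - <<'E'
from h import *
st()
Z=dict(hook=.004,hook_tip=.004,tray=.012,lip=.06,corner_left=.036,corner_right=.036,rack=0,vase=.02,mat=0,jar_pink=0,jar_white=0,mouth=.012)
for n in("top","side"):
    p=eyes.snapshot(n); save(p,n+"0.png"); np.save(n+"0.npy",cloud(p)); print(n,np.round(p["cam_to_world"],3).tolist())
    for k,z in Z.items():
        for d in eyes.mark_of(p,k)[:3]:
            u=ray(p,d["location"])[0]; print(k,round(d["confidence"],2),np.round(u),np.round(onz(p,d["location"],z),4))
E
```

```text
t 0.0 p [ 0.1911 -0.4885  0.2306] tx [0.931 0.364 0.   ] ty [ 0.364 -0.931 -0.002] tz [-0.     0.002 -1.   ] F [0.42 0.06 0.81] w 0.0856323832385013 ff 0.0
top [[-0.004, -0.998, 0.065, 0.554], [-1.0, 0.005, 0.002, -0.002], [-0.003, -0.065, -0.998, 1.328], [0.0, 0.0, 0.0, 1.0]]
hook 0.94 [418. 291.] [ 0.4317 -0.3088  0.004 ]
hook 0.75 [296. 177.] [ 0.7171 -0.0072  0.004 ]
hook 0.46 [290. 239.] [0.5623 0.0106 0.004 ]
hook_tip 0.97 [408. 222.] [ 0.6032 -0.2868  0.004 ]
hook_tip 0.55 [295. 177.] [ 0.7191 -0.0039  0.004 ]
tray 0.68 [298. 176.] [ 0.7184 -0.0125  0.012 ]
lip 0.67 [294. 206.] [ 0.6419 -0.0014  0.06  ]
corner_left 0.8 [256. 204.] [0.6467 0.0915 0.036 ]
corner_right 0.84 [332. 211.] [ 0.6306 -0.0935  0.036 ]
rack 0.81 [293. 237.] [0.5663 0.0028 0.    ]
rack 0.27 [303. 167.] [ 0.7447 -0.0236  0.    ]
vase 0.76 [376. 132.] [ 0.8281 -0.208   0.02  ]
mat 0.75 [410. 258.] [ 0.5125 -0.2918  0.    ]
jar_pink 0.94 [172. 284.] [0.4492 0.306  0.    ]
jar_white 0.88 [168. 243.] [0.5533 0.317  0.    ]
mouth 0.9 [291. 237.] [0.5674 0.0069 0.012 ]
side [[-0.999, -0.012, 0.031, 0.58], [-0.032, 0.615, -0.788, 0.838], [-0.01, -0.788, -0.615, 0.745], [0.0, 0.0, 0.0, 1.0]]
hook 0.72 [332. 172.] [ 0.4356 -0.2964  0.004 ]
hook_tip 0.91 [283. 174.] [ 0.6029 -0.2807  0.004 ]
tray 0.76 [247. 227.] [ 6.972e-01 -2.000e-04  1.200e-02]
lip 0.58 [267. 211.] [ 0.6399 -0.0109  0.06  ]
corner_left 0.98 [261. 242.] [0.6527 0.0858 0.036 ]
corner_left 0.32 [265. 215.] [ 0.6462 -0.0244  0.036 ]
corner_right 0.89 [274. 202.] [ 0.6255 -0.0848  0.036 ]
rack 0.73 [298. 233.] [0.5546 0.0094 0.    ]
vase 0.81 [212. 188.] [ 0.8215 -0.1735  0.02  ]
vase 0.75 [234. 223.] [ 0.7332 -0.0051  0.02  ]
mat 0.62 [313. 172.] [ 0.5013 -0.3019  0.    ]
jar_pink 0.65 [353. 320.] [0.4355 0.2959 0.    ]
jar_white 0.59 [299. 323.] [0.5556 0.3064 0.    ]
mouth 0.88 [296. 229.] [0.5594 0.0067 0.012 ]
```

```bash
python3 - <<'E'
import cv2
a=cv2.imread("pics/top0.png")[80:340,120:480]; cv2.imwrite("pics/topc.png",cv2.resize(a,None,fx=2.2,fy=2.2,interpolation=2))
a=cv2.imread("pics/side0.png")[120:360,160:420]; cv2.imwrite("pics/sidec.png",cv2.resize(a,None,fx=2.5,fy=2.5,interpolation=2))
E
```

```text
(no output)
```

View pics/topc.png

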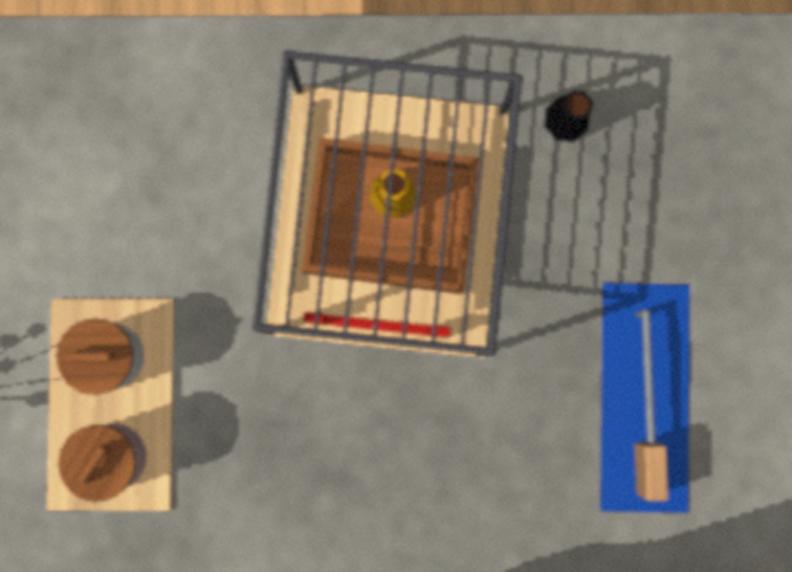

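View pics/sidec.png

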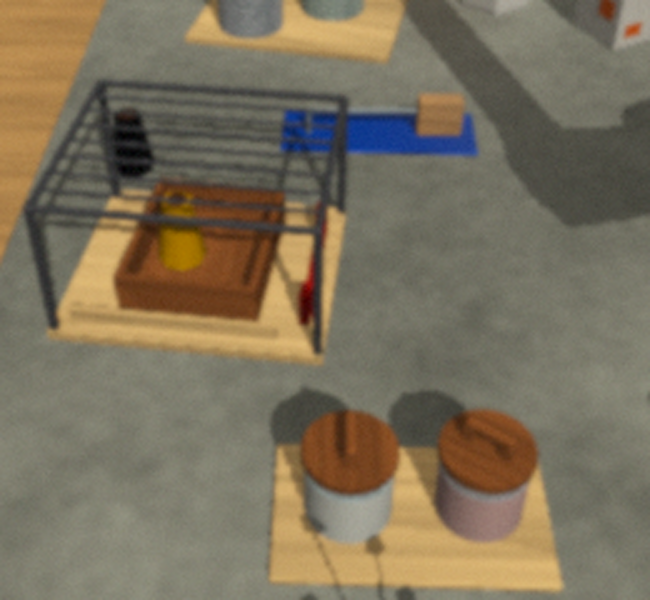

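The top crop (scale 2.2, offset 120,80) shows the hook on the blue mat, with its block at full-picture pixel (416,294) and its tip at (413,222). The rack is at (296,160), with the yellow vase in the tray at (299,167). The black look-alike is outside the rack at (379,132), so I'll leave it alone. There is only one hook and one yellow vase. A red strip runs from (259,224) to (325,230); I'll check its height.

```bash
python3 - <<'E'
from h import *
def rect(P):
    (c,s,a)=cv2.minAreaRect((P[:,:2]*1000).astype(np.float32)); return np.round(c,1),np.round(s,1),round(a,1),len(P)
for n in("top","side"):
    c=np.load(n+"0.npy"); im=cv2.imread("pics/%s0.png"%n).astype(int); b,g,rd=im[...,0],im[...,1],im[...,2]
    x,y,z=c[...,0],c[...,1],c[...,2]
    print(n)
    m=(y<-.2)&(y>-.4)&(x>.3)&(x<.7)
    k=m&(z>.05)&(z<.075); print(" blocktop",rect(c[k]),np.nanmedian(z[k]))
    k=m&(z>.025)&(z<.048)&(x>.48); 
    if k.sum()>5: print(" rod",rect(c[k]),np.polyfit(x[k],y[k],1),x[k].max())
    k=m&(b>rd+40)&(z<.015); print(" mat",rect(c[k]),np.nanmedian(z[k]))
    k=(rd>130)&(g<70)&(b<70)&(abs(y)<.15)&(x>.5)&(x<.7); print(" red",k.sum()); 
    P=c[k]; P=P[np.argsort(P[:,1])]; print(np.round(P[::max(1,len(P)//14)],3).tolist())
    k=(abs(y)<.2)&(x>.5)&(z>.155)&(z<.19); print(" roof",rect(c[k]),np.nanmedian(z[k]))
    k=(abs(y)<.16)&(x>.6)&(x<.85)&(z>.052)&(z<.066); print(" traytop",rect(c[k]),np.nanmedian(z[k]))
    k=(abs(y)<.16)&(x>.54)&(x<.6)&(z>.006)&(z<.02); print(" board front",rect(c[k]))
    for yy in(-.08,-.04,0,.04,.08):
        q=k&(abs(y-yy)<.008); print(yy,np.round(np.percentile(x[q],3),4) if q.sum() else None,end=" ")
    print()
E
```

```text
top
 blocktop (array([ 425.8, -298.3]), array([25.1, 59.7]), 89.9, 267) 0.05698500292298658
 rod (array([ 541.9, -295.7]), array([122.2,   9.4]), 1.5, 180) [ 0.02698448 -0.31021388] 0.6029892895454023
 mat (array([ 506.3, -300.2]), array([102.8, 260.8]), 88.4, 3527) 0.003308162396415959
 red 170
[[0.579, -0.073, 0.047], [0.579, -0.065, 0.056], [0.584, -0.053, 0.053], [0.582, -0.047, 0.016], [0.585, -0.037, 0.017], [0.59, -0.025, 0.013], [0.588, -0.015, 0.012], [0.587, -0.005, 0.017], [0.583, 0.005, 0.176], [0.588, 0.018, 0.013], [0.59, 0.028, 0.019], [0.59, 0.035, 0.019], [0.595, 0.048, 0.015], [0.599, 0.066, 0.057], [0.594, 0.081, 0.051]]
 roof (array([709.3,  -8.1]), array([244.2, 286.7]), 83.7, 3192) 0.17175886814502728
 traytop (array([715.7, -30.8]), array([197.4, 258.6]), 8.5, 894) 0.05921156865610655
 board front (array([571.5,   6.8]), array([ 56. , 303.7]), 0.6, 830)
-0.08 0.5573 -0.04 0.5624 0 0.5651 0.04 0.5702 0.08 0.5559 
side
 blocktop (array([ 425.8, -295.3]), array([58.3, 29. ]), 0.1, 86) 0.05390629506188077
 rod (array([ 541.8, -291.6]), array([123.2,  11.3]), 2.3, 78) [ 0.02185107 -0.30321281] 0.6033904714465416
 mat (array([ 505.8, -291.3]), array([ 99.8, 258.8]), 87.8, 863) -1.1793000479265459e-05
 red 13
[[0.592, -0.001, 0.014], [0.592, 0.002, 0.012], [0.592, 0.005, 0.011], [0.592, 0.011, 0.013], [0.592, 0.014, 0.012], [0.592, 0.019, 0.013], [0.592, 0.024, 0.013], [0.594, 0.027, 0.016], [0.593, 0.07, 0.051], [0.591, 0.07, 0.051], [0.596, 0.07, 0.051], [0.591, 0.071, 0.049], [0.593, 0.074, 0.051]]
 roof (array([709.5,  -5.4]), array([250. , 286.3]), 83.7, 2174) 0.16834783886925542
 traytop (array([719.3, -25.2]), array([202.6, 255.3]), 8.6, 570) 0.056365298316255086
 board front (array([577.3,   7.8]), array([255.5,  45.3]), 90.0, 439)
-0.08 0.5568 -0.04 0.5609 0 0.564 0.04 0.5695 0.08 0.5722
```

```bash
python3 -m handwheel '{"claw":[1,1,1,1,1,1,1,1,1,1],"slide":[[0.048,-0.0155,0],[0.048,-0.0155,0],[0.048,-0.0155,0],[0.048,-0.0155,0],[0.048,-0.0155,0],[0.048,-0.0155,0],[0,0,0.05],[0,0,0.05],[0,0,0],[0,0,0]],"rot":[[0,0,0],[0,0,0],[0,0,0],[0,0,0],[0,0,0],[0,0,0],[0,0,10],[0,0,10],[0,0,0],[0,0,0]]}' 90; python3 -c "
from h import *
st()"
```

```text
time_s: 2.55
ee_pos: [0.4263, -0.2983, 0.133]
orientation: [3.14, 0.042, 0.003]
force: [0.4, -0.3, -0.5]
grip_width: 0.0856
finger_force: 0.0
t 2.55 p [ 0.4263 -0.2983  0.133 ] tx [1.    0.027 0.002] ty [ 0.027 -1.     0.002] tz [ 0.002 -0.002 -1.   ] F [ 0.45 -0.33 -0.49] w 0.08562096586386933 ff 0.0
```

```bash
python3 -m handwheel '{"claw":[1,1,1,1,1,1,-1,-1,-1,-1],"slide":[[0,-0.001,0.03],[0,0,0.03],[0,0,0.03],[0,0,0.015],[0,0,0.007],[0,0,0],[0,0,0],[0,0,0],[0,0,0],[0,0,0]],"rot":[[0,0,0],[0,0,0],[0,0,0],[0,0,0],[0,0,0],[0,0,0],[0,0,0],[0,0,0],[0,0,0],[0,0,0]]}' 90; python3 -c "
from h import *
st()"
```

```text
time_s: 3.8
ee_pos: [0.4258, -0.2968, 0.0198]
orientation: [3.141, 0.037, 0.001]
force: [-0.4, 0.0, 4.5]
grip_width: 0.0229
finger_force: 88.5
t 3.8 p [ 0.4258 -0.2968  0.0198] tx [1.    0.024 0.001] ty [ 0.024 -1.     0.001] tz [ 0.001 -0.001 -1.   ] F [-0.41  0.    4.48] w 0.02292806279427417 ff 88.51860880851746
```

```bash
python3 -m handwheel '{"claw":[-1,-1,-1,-1,-1,-1,-1,-1,-1,-1],"slide":[[0,0,-0.02],[0,0,-0.04],[-0.02,0,-0.021],[-0.046,0,0],[0.0016,-0.03,0],[0.0016,-0.06,0],[0.0016,-0.06,0],[0.0016,-0.06,0],[0.0016,-0.06,0],[0.0016,-0.06,0]],"rot":[[0,0,0],[0,0,0],[0,0,0],[0,0,0],[0,0,0],[0,0,0],[0,0,0],[0,0,0],[0,0,0],[0,0,0]]}' 90; python3 -m handwheel '{"claw":[-1,-1,-1,-1,-1,-1,-1,-1,-1,-1],"slide":[[0,0,0],[0,0,0],[0,0,0],[0,0,0],[0,0,0],[0,0,0],[0,0,0],[0,0,0],[0,0,0],[0,0,0]],"rot":[[0,0,3.9],[0,0,3.9],[0,0,0],[0,0,0],[0,0,0],[0,0,0],[0,0,0],[0,0,0],[0,0,0],[0,0,0]]}'; python3 - <<'E'
from h import *
st()
for n in("top","side"):
    p=eyes.snapshot(n); save(p,n+"1.png"); c=cloud(p); x,y,z=c[...,0],c[...,1],c[...,2]
    k=(z>.1)&(z<.13)&(x>.44)&(x<.56)&(abs(y)<.06); print(n,k.sum(),np.polyfit(x[k],y[k],1),x[k].max(),np.median(z[k]))
    for t,zz in(("hook_tip",.085),("lip",.06),("corner_left",.036),("corner_right",.036)):
        for d in eyes.mark_of(p,t)[:1]: print(t,d["confidence"],onz(p,d["location"],zz).round(4))
E
```

```text
time_s: 5.05
ee_pos: [0.3611, 0.0339, 0.1004]
orientation: [3.141, 0.036, 0.001]
force: [1.2, -1.3, -1.8]
grip_width: 0.0232
finger_force: 88.4
time_s: 6.3
ee_pos: [0.3613, 0.0321, 0.1003]
orientation: [3.137, -0.176, -0.0]
force: [-0.4, 0.5, -1.0]
grip_width: 0.0233
finger_force: 88.7
t 6.3 p [0.3613 0.0321 0.1003] tx [ 0.994 -0.112 -0.   ] ty [-0.112 -0.994  0.   ] tz [-0. -0. -1.] F [-0.36  0.55 -0.97] w 0.023252002467166046 ff 88.66307258605957
top 156 [-0.11511083  0.07299539] 0.5390481536047192 0.1206089798263168
hook_tip 0.68 [0.5274 0.0147 0.085 ]
lip 0.82 [0.6328 0.0038 0.06  ]
corner_left 0.65 [0.6495 0.0973 0.036 ]
corner_right 0.63 [ 0.6225 -0.0842  0.036 ]
side 137 [-0.11626107  0.07826845] 0.5375284970295096 0.11719933630854973
hook_tip 0.71 [0.5439 0.0206 0.085 ]
lip 0.94 [0.639  0.0123 0.06  ]
corner_left 0.97 [0.643  0.0935 0.036 ]
corner_right 0.82 [ 0.6166 -0.0834  0.036 ]
```

```bash
python3 -m handwheel '{"claw":[-1,-1,-1,-1,-1,-1,-1,-1,-1,-1],"slide":[[0.02,0,0],[0.032,0,0],[0.032,0,0],[0.032,0,0],[0.012,0,0],[0,0,0],[0,0,0.012],[0,0,0.018],[0,0,0.018],[0,0,0]],"rot":[[0,0,0],[0,0,0],[0,0,0],[0,0,0],[0,0,0],[0,0,0],[0,0,0],[0,0,0],[0,0,0],[0,0,0]]}'; python3 - <<'E'
from h import *
st()
out=[]
for n,w in(("top",(120,260,220,360)),("side",(170,260,210,340))):
    p=eyes.snapshot(n); save(p,n+"2.png"); a,b,c,d=w; i=p["image"][a:b,c:d,::-1]; out.append(cv2.resize(i,(int(500*i.shape[1]/i.shape[0])*8//10,400),interpolation=2))
cv2.imwrite("pics/hk.png",np.vstack([cv2.resize(o,(450,300)) for o in out]))
E
```

```text
time_s: 8.05
ee_pos: [0.4864, 0.018, 0.0508]
orientation: [-3.136, 0.176, 0.007]
force: [-0.1, -0.5, -1.5]
grip_width: 0.0231
finger_force: 88.7
t 8.05 p [0.4864 0.018  0.0508] tx [ 0.994 -0.112 -0.004] ty [-0.112 -0.994  0.   ] tz [-0.004  0.    -1.   ] F [-0.07 -0.51 -1.54] w 0.02308996763817707 ff 88.68618249893188
```

View pics/hk.png

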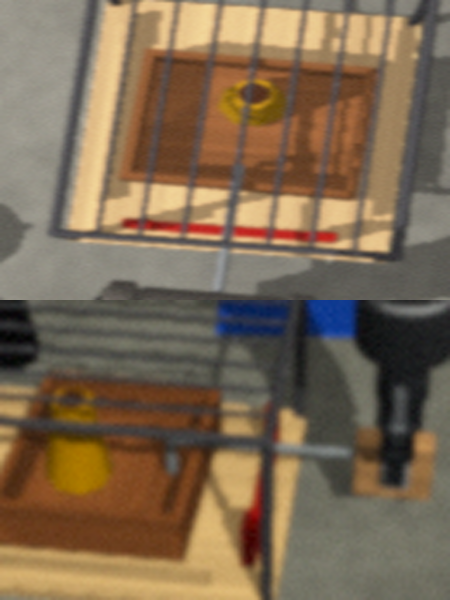

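The tip is behind the tray's front wall, at (238,165) in the top crop and (172,455) in the side crop, and it's clear of the vase. Next I'll pull slowly.

```bash
python3 -m handwheel '{"claw":[-1,-1,-1,-1,-1,-1,-1,-1,-1,-1],"slide":[[-0.003,0,0],[-0.003,0,0],[-0.003,0,0],[-0.003,0,0],[-0.003,0,0],[-0.003,0,0],[-0.003,0,0],[-0.003,0,0],[-0.003,0,0],[-0.003,0,0]],"rot":[[0,0,0],[0,0,0],[0,0,0],[0,0,0],[0,0,0],[0,0,0],[0,0,0],[0,0,0],[0,0,0],[0,0,0]]}'; python3 - <<'E'
from h import *
st()
for n in("top","side"):
    p=eyes.snapshot(n); c=cloud(p); x,y,z=c[...,0],c[...,1],c[...,2]
    for t,zz in(("hook_tip",.035),("lip",.06),("corner_left",.036),("corner_right",.036)):
        for d in eyes.mark_of(p,t)[:1]: 
            q=onz(p,d["location"],zz)[:2]-[.565,.0095]; print(t,round(d["confidence"],2),"rack s,y",np.round([q@[.9938,-.1115],q@[.1115,.9938]],4))
    im=p["image"].astype(int); k=(im[...,0]>130)&(im[...,1]<70)&(im[...,2]<70)&(abs(y)<.15)&(x>.5)&(x<.7)&(z>.045)&(z<.07)
    q=c[k][:,:2]-[.565,.0095]; s=q@[.9938,-.1115];yy=q@[.1115,.9938]
    for a in(s[yy>.03],s[yy<-.03]): print("stop",len(a),np.round(np.percentile(a,[5,50,95]),4) if len(a) else "")
E
```

```text
time_s: 9.4
ee_pos: [0.4587, 0.0211, 0.0524]
orientation: [3.137, -0.177, 0.001]
force: [2.7, 0.4, -2.0]
grip_width: 0.0232
finger_force: 88.6
t 9.4 p [0.4587 0.0211 0.0524] tx [ 0.994 -0.112  0.001] ty [-0.112 -0.994  0.   ] tz [ 0. -0. -1.] F [ 2.67  0.4  -2.02] w 0.02320826408531022 ff 88.63528847694397
lip 0.6 rack s,y [ 0.0595 -0.0024]
corner_left 0.66 rack s,y [0.0588 0.0944]
corner_right 0.87 rack s,y [ 0.0585 -0.0958]
stop 22 [0.0203 0.0231 0.0274]
stop 23 [0.0209 0.0247 0.0277]
hook_tip 0.85 rack s,y [ 0.069  -0.0025]
lip 0.89 rack s,y [ 0.0614 -0.0042]
corner_left 0.71 rack s,y [0.0554 0.0912]
corner_right 0.87 rack s,y [ 0.0513 -0.075 ]
stop 6 [0.0187 0.0214 0.0262]
stop 0
```

```bash
python3 -m handwheel '{"claw":[-1,-1,-1,-1,-1,-1,-1,-1,-1,-1],"slide":[[-0.002,0,0],[-0.002,0,0],[-0.002,0,0],[-0.002,0,0],[-0.002,0,0],[-0.002,0,0],[-0.002,0,0],[-0.002,0,0],[-0.002,0,0],[-0.002,0,0]],"rot":[[0,0,0],[0,0,0],[0,0,0],[0,0,0],[0,0,0],[0,0,0],[0,0,0],[0,0,0],[0,0,0],[0,0,0]]}'; python3 - <<'E'
from h import *
st()
for n in("top","side"):
    p=eyes.snapshot(n)
    for t,zz in(("lip",.06),("corner_left",.036),("corner_right",.036)):
        for d in eyes.mark_of(p,t)[:1]: 
            q=onz(p,d["location"],zz)[:2]-[.565,.0095]; print(t,round(d["confidence"],2),"rack s,y",np.round([q@[.9938,-.1115],q@[.1115,.9938]],4))
E
```

```text
time_s: 11.15
ee_pos: [0.4388, 0.0234, 0.0523]
orientation: [3.137, -0.177, 0.0]
force: [3.3, -0.1, -2.6]
grip_width: 0.0228
finger_force: 88.6
t 11.15 p [0.4388 0.0234 0.0523] tx [ 0.994 -0.112  0.   ] ty [-0.112 -0.994  0.   ] tz [ 0. -0. -1.] F [ 3.28 -0.13 -2.6 ] w 0.022801304550479302 ff 88.59600305557251
lip 0.62 rack s,y [ 0.0369 -0.0047]
corner_left 0.85 rack s,y [0.0404 0.0923]
corner_right 0.69 rack s,y [ 0.0375 -0.0917]
lip 0.73 rack s,y [ 0.0412 -0.0009]
corner_left 0.83 rack s,y [0.0336 0.093 ]
corner_right 0.69 rack s,y [ 0.0275 -0.075 ]
```

```bash
python3 -m handwheel '{"claw":[-1,-1,-1,-1,-1,-1,-1,-1,-1,-1],"slide":[[-0.0002,0,0],[-0.0002,0,0],[-0.0002,0,0],[-0.0002,0,0],[-0.0002,0,0],[-0.0002,0,0],[-0.0002,0,0],[-0.0002,0,0],[-0.0002,0,0],[-0.0002,0,0]],"rot":[[0,0,0],[0,0,0],[0,0,0],[0,0,0],[0,0,0],[0,0,0],[0,0,0],[0,0,0],[0,0,0],[0,0,0]]}'
```

```text
time_s: 12.8
ee_pos: [0.4369, 0.0236, 0.0523]
orientation: [3.137, -0.176, 0.0]
force: [3.1, -0.7, -2.7]
grip_width: 0.023
finger_force: 88.6
```

```bash
python3 -m handwheel '{"claw":[-1,-1,-1,-1,-1,-1,-1,-1,-1,-1],"slide":[[-0.0002,0,0],[-0.0002,0,0],[-0.0002,0,0],[-0.0002,0,0],[-0.0002,0,0],[-0.0002,0,0],[-0.0002,0,0],[-0.0002,0,0],[-0.0002,0,0],[-0.0002,0,0]],"rot":[[0,0,0],[0,0,0],[0,0,0],[0,0,0],[0,0,0],[0,0,0],[0,0,0],[0,0,0],[0,0,0],[0,0,0]]}'
```

```text
time_s: 14.05
ee_pos: [0.4349, 0.0238, 0.0523]
orientation: [3.137, -0.176, 0.0]
force: [3.5, -0.3, -2.1]
grip_width: 0.0232
finger_force: 88.6
```

```bash
python3 -m handwheel '{"claw":[-1,-1,-1,-1,-1,-1,-1,-1,-1,-1],"slide":[[-0.0002,0,0],[-0.0002,0,0],[-0.0002,0,0],[-0.0002,0,0],[-0.0002,0,0],[-0.0002,0,0],[-0.0002,0,0],[-0.0002,0,0],[-0.0002,0,0],[-0.0002,0,0]],"rot":[[0,0,0],[0,0,0],[0,0,0],[0,0,0],[0,0,0],[0,0,0],[0,0,0],[0,0,0],[0,0,0],[0,0,0]]}'
```

```text
time_s: 15.3
ee_pos: [0.4333, 0.024, 0.0524]
orientation: [3.136, -0.176, 0.001]
force: [5.1, -0.1, -3.5]
grip_width: 0.0231
finger_force: 88.6
```

```bash
python3 -m handwheel '{"claw":[-1,-1,-1,-1,-1,-1,-1,-1,-1,-1],"slide":[[-0.0001,0,0],[-0.0001,0,0],[-0.0001,0,0],[-0.0001,0,0],[-0.0001,0,0],[-0.0001,0,0],[-0.0001,0,0],[-0.0001,0,0],[-0.0001,0,0],[-0.0001,0,0]],"rot":[[0,0,0],[0,0,0],[0,0,0],[0,0,0],[0,0,0],[0,0,0],[0,0,0],[0,0,0],[0,0,0],[0,0,0]]}'; python3 - <<'E'
from h import *
st()
for n in("top","side"):
    p=eyes.snapshot(n); save(p,n+"3.png")
    for t,zz in(("lip",.06),("corner_left",.036),("corner_right",.036)):
        for d in eyes.mark_of(p,t)[:1]: 
            q=onz(p,d["location"],zz)[:2]-[.565,.0095]; print(t,round(d["confidence"],2),"rack s,y",np.round([q@[.9938,-.1115],q@[.1115,.9938]],4))
E
```

```text
time_s: 16.55
ee_pos: [0.4332, 0.024, 0.0525]
orientation: [3.136, -0.177, 0.004]
force: [9.7, -1.3, -5.9]
grip_width: 0.0229
finger_force: 88.4
t 16.55 p [0.4332 0.024  0.0525] tx [ 0.994 -0.112  0.003] ty [-0.112 -0.994  0.   ] tz [ 0.003 -0.    -1.   ] F [ 9.68 -1.25 -5.86] w 0.022887606569082834 ff 88.40028405189514
lip 0.79 rack s,y [ 0.035 -0.008]
corner_left 0.66 rack s,y [0.0263 0.0924]
corner_right 0.56 rack s,y [ 0.0358 -0.0969]
lip 0.72 rack s,y [ 0.0374 -0.0054]
corner_left 0.82 rack s,y [0.0356 0.0908]
corner_right 0.9 rack s,y [ 0.0285 -0.0838]
```

```bash
python3 -m handwheel '{"claw":[-1,-1,-1,-1,-1,-1,-1,-1,-1,-1],"slide":[[0,0,0],[0,0,0],[0,0,0],[0,0,0],[0,0,0],[0,0,0],[0,0,0],[0,0,0],[0,0,0],[0,0,0]],"rot":[[0,0,0],[0,0,0],[0,0,0],[0,0,0],[0,0,0],[0,0,0],[0,0,0],[0,0,0],[0,0,0],[0,0,0]]}';  python3 - <<'E'
from h import *
out=[]
for n,w in(("top",(120,260,220,360)),("side",(170,260,210,340))):
    p=eyes.snapshot(n); a,b,c,d=w; i=p["image"][a:b,c:d,::-1]; out.append(cv2.resize(i,(450,300),interpolation=2))
cv2.imwrite("pics/hk2.png",np.vstack(out))
E
```

```text
time_s: 18.2
ee_pos: [0.4331, 0.024, 0.0525]
orientation: [3.136, -0.176, 0.004]
force: [9.1, -1.8, -4.8]
grip_width: 0.0229
finger_force: 88.4
```

View pics/hk2.png

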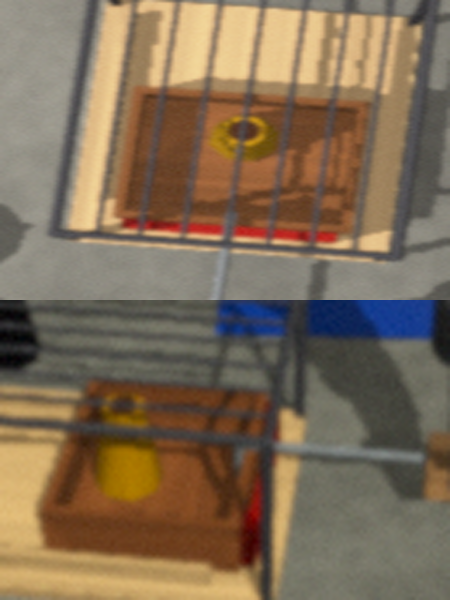

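The tray front lies parallel against both red stops, along (120,218) to (358,235) in the top crop, and the vase is standing. I'll nudge the pull up a little and hold it once more for margin.

```bash
python3 -m handwheel '{"claw":[-1,-1,-1,-1,-1,-1,-1,-1,-1,-1],"slide":[[-0.0001,0,0],[-0.0001,0,0],[0,0,0],[0,0,0],[0,0,0],[0,0,0],[0,0,0],[0,0,0],[0,0,0],[0,0,0]],"rot":[[0,0,0],[0,0,0],[0,0,0],[0,0,0],[0,0,0],[0,0,0],[0,0,0],[0,0,0],[0,0,0],[0,0,0]]}'
```

```text
time_s: 19.55
ee_pos: [0.433, 0.024, 0.0525]
orientation: [3.136, -0.177, 0.004]
force: [9.6, -0.7, -5.6]
grip_width: 0.023
finger_force: 88.4
```

```bash
python3 -m handwheel '{"claw":[-1,-1,-1,-1,-1,-1,-1,-1,-1,-1],"slide":[[0.001,0,0],[0.002,0,0],[0.003,0,0],[0.004,0,0],[0.003,0,0],[0,0,0],[0,0,-0.012],[0,0,-0.018],[0,0,-0.018],[0,0,0]],"rot":[[0,0,0],[0,0,0],[0,0,0],[0,0,0],[0,0,0],[0,0,0],[0,0,0],[0,0,0],[0,0,0],[0,0,0]]}'; python3 - <<'E'
from h import *
st()
out=[]
for n,w in(("top",(120,260,220,360)),("side",(170,260,210,340))):
    p=eyes.snapshot(n); a,b,c,d=w; i=p["image"][a:b,c:d,::-1]; out.append(cv2.resize(i,(450,300),interpolation=2))
    for t,zz in(("lip",.06),("corner_left",.036),("corner_right",.036)):
        for d in eyes.mark_of(p,t)[:1]: 
            q=onz(p,d["location"],zz)[:2]-[.565,.0095]; print(t,round(d["confidence"],2),"rack s,y",np.round([q@[.9938,-.1115],q@[.1115,.9938]],4))
cv2.imwrite("pics/hk3.png",np.vstack(out))
E
```

```text
time_s: 20.8
ee_pos: [0.4456, 0.0226, 0.1019]
orientation: [3.136, -0.176, 0.006]
force: [-0.3, 0.4, -1.8]
grip_width: 0.023
finger_force: 88.6
t 20.8 p [0.4456 0.0226 0.1019] tx [ 0.994 -0.112  0.004] ty [-0.112 -0.994  0.   ] tz [ 0.004 -0.001 -1.   ] F [-0.27  0.41 -1.83] w 0.023024896359184966 ff 88.61518263816833
corner_left 0.6 rack s,y [0.0326 0.0886]
corner_right 0.65 rack s,y [ 0.0338 -0.1009]
lip 0.69 rack s,y [ 0.0316 -0.0009]
corner_left 0.65 rack s,y [0.0278 0.0994]
corner_right 0.87 rack s,y [ 0.0356 -0.0916]
```

View pics/hk3.png

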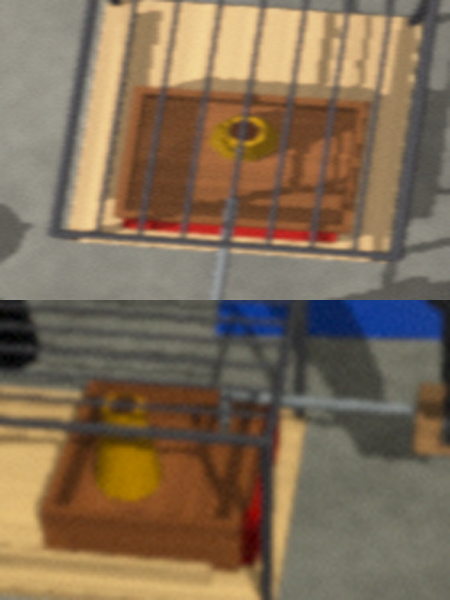

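The tray is still home after unhooking, with the vase standing. Now I'll withdraw the hook.

```bash
python3 -m handwheel '{"claw":[-1,-1,-1,-1,-1,-1,-1,-1,-1,-1],"slide":[[-0.015,0,0],[-0.025,0,0],[-0.025,0,0],[-0.02,0,0],[0,0,0],[0,0,0],[0,0,0],[0,0,0],[0,0,0],[0,0,0]],"rot":[[0,0,0],[0,0,0],[0,0,0],[0,0,0],[0,0,0],[0,0,-3.9],[0,0,-3.9],[0,0,0],[0,0,0],[0,0,0]]}'; python3 - <<'E'
from h import *
st()
for n in("top","side"):
    p=eyes.snapshot(n); c=cloud(p); x,y,z=c[...,0],c[...,1],c[...,2]
    k=(z>.1)&(z<.135)&(x>.41)&(x<.56)&(abs(y)<.06); print(n,k.sum(),"y(x)",np.polyfit(x[k],y[k],1),"z(x)",np.polyfit(x[k],z[k],1),x[k].max(),np.median(z[k]))
E
```

```text
time_s: 22.45
ee_pos: [0.3604, 0.0322, 0.1003]
orientation: [3.141, 0.036, 0.0]
force: [0.1, 0.4, -0.6]
grip_width: 0.0234
finger_force: 88.7
t 22.45 p [0.3604 0.0322 0.1003] tx [1.    0.023 0.   ] ty [ 0.023 -1.     0.   ] tz [ 0. -0. -1.] F [ 0.13  0.44 -0.6 ] w 0.023389972954815513 ff 88.73687624931335
top 202 y(x) [0.01631643 0.02625757] z(x) [-0.00739624  0.12443265] 0.5392143650420146 0.12081708510614442
side 164 y(x) [0.02186532 0.02867687] z(x) [-0.0293357   0.13120403] 0.5381985389529014 0.11786825223516212
```

```bash
python3 -m handwheel '{"claw":[-1,-1,-1,-1,-1,-1,-1,-1,-1,-1],"slide":[[-0.0013,0.03,0],[-0.0013,0.06,0],[-0.0013,0.06,0],[-0.0013,0.06,0],[-0.0013,0.06,0],[-0.0013,0.04,0],[0,0.0205,0],[0.03,0,0],[0.0355,0,0],[0,0,0]],"rot":[[0,0,0],[0,0,0],[0,0,0],[0,0,0],[0,0,0],[0,0,0],[0,0,0],[0,0,0],[0,0,0],[0,0,0]]}'; python3 -m handwheel '{"claw":[-1,-1,-1,-1,-1,-1,-1,-1,-1,-1],"slide":[[0,0,0.025],[0,0,0.025],[0,0,0.015],[0,0,0.005],[0,0,0.002],[0,0,0],[0,0,0],[0,0,0],[0,0,0],[0,0,0]],"rot":[[0,0,0],[0,0,0],[0,0,0],[0,0,0],[0,0,0],[0,0,0],[0,0,0],[0,0,0],[0,0,0],[0,0,0]]}'; python3 -c "
from h import *
st()"
```

```text
time_s: 23.8
ee_pos: [0.4275, -0.296, 0.1001]
orientation: [3.141, 0.041, 0.001]
force: [-0.9, -0.1, -1.0]
grip_width: 0.023
finger_force: 88.8
time_s: 25.05
ee_pos: [0.4257, -0.2968, 0.0284]
orientation: [3.141, 0.037, 0.0]
force: [0.2, 1.2, -3.0]
grip_width: 0.0232
finger_force: 88.8
t 25.05 p [ 0.4257 -0.2968  0.0284] tx [1.    0.024 0.   ] ty [ 0.024 -1.     0.   ] tz [ 0. -0. -1.] F [ 0.23  1.16 -2.99] w 0.023167906026273864 ff 88.83867502212524
```

Now the last 8 mm down, slowly until it touches.

```bash
python3 -m handwheel '{"claw":[-1,-1,-1,-1,-1,-1,-1,-1,-1,-1],"slide":[[0,0,0.0015],[0,0,0.0015],[0,0,0.0015],[0,0,0.001],[0,0,0.001],[0,0,0.0007],[0,0,0.0005],[0,0,0.0005],[0,0,0],[0,0,0]],"rot":[[0,0,0],[0,0,0],[0,0,0],[0,0,0],[0,0,0],[0,0,0],[0,0,0],[0,0,0],[0,0,0],[0,0,0]]}'; python3 -c "
from h import *
st()"
```

```text
time_s: 26.3
ee_pos: [0.4257, -0.2968, 0.0201]
orientation: [3.141, 0.037, 0.0]
force: [0.0, 0.5, -1.0]
grip_width: 0.0228
finger_force: 88.8
t 26.3 p [ 0.4257 -0.2968  0.0201] tx [1.    0.024 0.   ] ty [ 0.024 -1.     0.   ] tz [ 0. -0. -1.] F [ 0.05  0.51 -0.98] w 0.022795455021004413 ff 88.8386607170105
```

```bash
python3 -m handwheel '{"claw":[-1,-1,-1,-1,-1,-1,-1,-1,-1,-1],"slide":[[0,0,0.0002],[0,0,0.0002],[0,0,0.0002],[0,0,0.0002],[0,0,0.0002],[0,0,0],[0,0,0],[0,0,0],[0,0,0],[0,0,0]],"rot":[[0,0,0],[0,0,0],[0,0,0],[0,0,0],[0,0,0],[0,0,0],[0,0,0],[0,0,0],[0,0,0],[0,0,0]]}'
```

```text
time_s: 27.55
ee_pos: [0.4257, -0.2968, 0.0198]
orientation: [3.141, 0.037, 0.0]
force: [-2.1, 0.6, 7.2]
grip_width: 0.0232
finger_force: 90.1
```

It's standing on the mat. I'll open the fingers, wait, rise straight up, then back away.

```bash
python3 -m handwheel '{"claw":[0,1,1,1,1,1,1,1,1,1],"slide":[[0,0,-0.0005],[0,0,0],[0,0,0],[0,0,0],[0,0,0],[0,0,-0.01],[0,0,-0.03],[0,0,-0.04],[0,0,-0.05],[0,0,-0.03]],"rot":[[0,0,0],[0,0,0],[0,0,0],[0,0,0],[0,0,0],[0,0,0],[0,0,0],[0,0,0],[0,0,0],[0,0,0]]}'; python3 -m handwheel '{"claw":[1,1,1,1,1,1,1,1,1,1],"slide":[[-0.03,0.03,0],[-0.03,0.03,0],[-0.03,0.03,0],[0,0.03,0],[0,0,0],[0,0,0],[0,0,0],[0,0,0],[0,0,0],[0,0,0]],"rot":[[0,0,0],[0,0,0],[0,0,0],[0,0,0],[0,0,0],[0,0,0],[0,0,0],[0,0,0],[0,0,0],[0,0,0]]}'; python3 - <<'E'
from h import *
st()
p=eyes.snapshot("top"); c=cloud(p); x,y,z=c[...,0],c[...,1],c[...,2]
m=(y<-.2)&(y>-.4)&(x>.38)&(x<.7)
k=m&(z>.05)&(z<.075); print(cv2.minAreaRect((c[k][:,:2]*1000).astype(np.float32)))
k=m&(z>.025)&(z<.048)&(x>.48); print(np.polyfit(x[k],y[k],1),x[k].max())
cv2.imwrite("pics/end.png",cv2.resize(p["image"][80:340,120:480,::-1],None,fx=2.2,fy=2.2,interpolation=2))
E
```

```text
time_s: 28.8
ee_pos: [0.4262, -0.2972, 0.1829]
orientation: [3.139, 0.037, 0.004]
force: [-0.6, 0.5, -0.7]
grip_width: 0.0853
finger_force: 0.0
time_s: 30.05
ee_pos: [0.3387, -0.4187, 0.1797]
orientation: [3.141, 0.038, 0.0]
force: [-0.1, 0.9, -0.4]
grip_width: 0.0856
finger_force: 0.0
t 30.05 p [ 0.3387 -0.4187  0.1797] tx [1.    0.024 0.   ] ty [ 0.024 -1.     0.   ] tz [ 0. -0. -1.] F [-0.13  0.85 -0.41] w 0.08556846986435294 ff 0.0
((425.82550048828125, -296.864013671875), (59.83943557739258, 24.640220642089844), 2.319960355758667)
[ 0.02048869 -0.30545422] 0.6031664552700988
```

View pics/end.png

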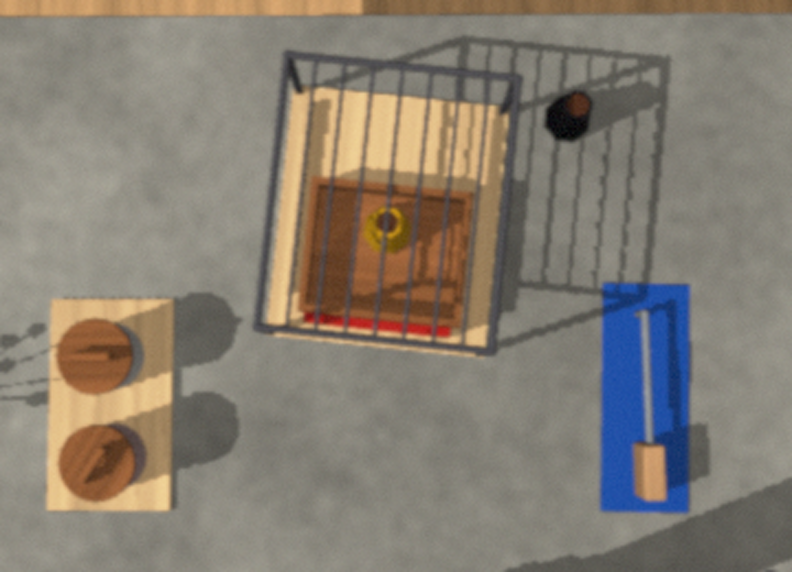

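The hook is back where it stood, with its block at (651,470) in the crop. The tray is against the red stops, the vase is upright at (386,226) and the jars haven't moved.

```bash
python3 -c "
from rig import hand_in
print(hand_in())"
```

```text
the job is handed in; nothing more can be done
None
```

The job is handed in: the tray sits against both red stops after a pull of about 10 N held for over a second, the vase is standing in it, the hook is back on its mat and the jars weren't touched; it took about 30 s.

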